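# Discard a spoiled culture dish through a sprung reject flap

## Robot

A 6-joint arm with a two-finger parallel gripper is mounted at the origin on the work surface; the furniture and walls round the work are solid. World frame = base frame: x ahead of the robot, y to its left, z up, the work surface at z = 0. Lengths are in mm, angles in degrees, forces in N, time in s.
With the tool pointing down it reaches from about 350 to 850 mm from the base axis. Payload 8.1 kg.
Tool frame: the origin (TCP) lies at the very end of the fingers, on their centre line; the grasp point (between the pads) lies 19 mm behind it (pinch_z is the z of the grasp point in the tool frame, in mm); z points along the fingers, y is the direction in which the jaws open and shut (so a half turn about z gives the same grasp; the last joint's range is limited). The gripper opens to 85 mm and grips with 20 to 120 N. Pads are 22 mm wide; open, the fingers measure 114 mm over their backs; the gripper's body (76 mm by 85 mm) begins 54 mm behind the grasp point. The pads swing forward as they close: fully open they stand 13 mm farther back than shut.
Start: joints at [-76.685, 7.471, 85.268, -0, 87.261, -4.893], TCP at [187.507, -569.953, 231.292] pointing down, gripper open.
Joint ranges: [-169.43, 169.43], [-51.17, 129.36], [1.28, 143.12], [-76.62, 256.62], [0, 156.53], [-152.29, 152.29]. Speed limits (degrees/s): [136.94, 136.94, 159.86, 180, 180, 180].

## Interface

Orientations are given as [roll, pitch, yaw] about the fixed x, y, z axes, in that order (R = Rz(yaw) Ry(pitch) Rx(roll)).
In Python, from bench import * gives the robot as it stands.
- The arm moves only by the shell command python3 -m creep 'ROWS' [FORCE]. ROWS is a JSON object of lists of equal length, an entry for each row: "translation": the shift along the tool's x, y, z in mm, a list of three; "rotation": the turn, a rotation vector about the tool's x, y, z in rad, a list of three; "claw": the finger opening in mm, from 0 to 85.4. In form: {"translation": [[dx, dy, dz], ...], "rotation": [[ax, ay, az], ...], "claw": [claw, ...]}. A call has 1 to 10 rows; each row shifts and turns the commanded pose from where the row before left it, along the tool's axes as they then stand; what a row does not reach is not made up. A row lasts 1/10 s, in which the tool goes at most 50 mm and 8.59 degrees, less where a joint would pass 70% of its speed; a pose out of reach is approached as far as the arm can. A call is refused whole if a number of a shift passes 50 or a number of a turn 0.15, either way. A call with a gripper value outside its range is refused whole. The fingers move at their own pace and stop on an object; FORCE is the grip in N (left out, the last holds). Time passes only in rows, so rows that do not move let the fingers close. It gives the time, the measured TCP pose, the force and the opening at its end, in the units of the state.
- sense(): the state, without advancing time (a new reading comes with each control period).
- snapshot(name): name is "scene" or "top" or "wrist"; returns a dict with "frame" (400x640x3 uint8, red, green, blue), "intrinsics" (3x3 intrinsics, pixels), "extrinsics" (4x4, takes a point from camera to world coordinates). Camera axes: x right, y up, looking along -z (the intrinsics and any distortion apply to the point x, -y, -z); pixel columns grow to the right and rows downward; lengths in mm; the calibration is good to about 2 mm. A picture is of the moment at which its call begins. There is no depth.
- hand_in(): hands the job in, once; it reports no verdict.
The state is a dict: "time": time; "joint_pos": joint angles; "qd": joint speeds; "joint_efforts": joint torques, N m; "tool_pos": TCP position; "tcp_rot": TCP orientation; "ft_force": force on the tool from outside, world axes, zero at the start; "wrist_torque": the same for the moment, N m; "finger_gap": finger opening in mm.
Only numpy, scipy, OpenCV 4.12 (cv2) and the standard library are available. Lean on these libraries where they do the work, as an engineer would, in place of code of your own. Each camera call takes 0.05 s, during which the arm holds its last target.

## Task

The pink culture dish is spoiled: lay it on the sprung loading flap of the reject box, press the flap down level, and while holding it level push the dish through the slot so that it drops into the hidden bin. Then let go so that the flap springs back up and shuts the slot. Press without forcing, and leave the cream dish, the jar, the vial and the marker where they are.

Things in the scene. Friction and masses are not known exactly. Their poses are not given: they have to be found in the camera images.
- pink_dish: The spoiled dish: flat round covered culture dish with a pink filling, 60 mm across as seen (the solid rim that fingers meet is 55 mm across and 12 mm high; 14 mm high as seen), 15 to 31 g. Origin: centre of its underside, z up. Starts lying flat on the bench. It can be gripped from above across its rim, fingertips close to the bench.
- cream_dish: A good dish with a cream filling, the same size as the pink one; origin at the centre of its underside. The two dishes swap places between starts. Leave it alone.
- reject_box: Blue sheet-metal reject box fixed to the bench; grey base carrying an aluminium flap before its slot. Origin: on the bench below the middle of the box's front face. x = level, from the flap into the box (push direction), z up, y = left when looking along x. The box (hidden bin) spans x 0 to 100, y -76 to 74 mm, is 122 mm high. In things below, x, y, z are in this frame.
- slot_mouth (a point): Middle of the slot at the height of the level flap: x 0, y 9, z 85 mm. The slot spans y -38 to 56 and z 83 to 103 mm in a 4 mm wall; red strip on the lintel above it, which begins at z 103. Too low for fingers.
- sill_edge (a point): Middle of the inner edge of the steel sill behind the slot: x 4.5, y 9, z 83 mm. Past it is a free drop to the bin floor at z 5 mm. A dish pushed until its rear rim is about level with the box face falls in by itself.
- flap (a joint): Flap angle, rad. Hinge along x at y -66, z 85 mm. 0 = sprung up, at rest: the +y side stands up 0.30 rad (17 degrees) and the hanging shutter shuts the slot. 0.30 = pressed level, on a solid stop. Never latches; springs up when let go. At 65 mm from the hinge it takes about 3 N to move and 8 to 10 N to hold level. The dish passes under the lintel only within about 3 degrees of level.
- flap_mid (a point): Point on the flap's upper face, moving with it, 65 mm from the hinge and 64 mm before the box's front face. Plate: x -127 to -3 mm, 1 to 128 mm from the hinge. Level: upper face at z 85, y -65 to 62 mm; at rest it rises from z 85 to about 123 mm. A fence 8 mm high, 26 to 31 mm from the hinge, keeps a dish on the slope (dish centre y -10 to 25 mm is right).
- wash_jar: Bystander: squat white jar with red cap, 44 mm across, 48 mm high; origin at the centre of its underside.
- white_vial: Bystander: small glass vial with white cap, 24 mm across, 32 mm high; origin at the centre of its underside.
- marker: Bystander: felt marker with black cap lying on the bench beside the balance, 120 mm long along its y, 14 mm thick; origin under its middle.
Things that resemble listed ones, but are neither listed nor needed, are in the scene too. What is shaped like the pink_dish but green is not meant.

How it is judged:
By the outcome, as a careful person would: the job done as asked, in the order asked, and still so for the second after the job is handed in, with the robot touching nothing.
It also fails if it takes over 56 s, if anything falls off the work surface, if the arm or the gripper's body presses on something with over 40 N, if the wrist force passes 120 N, or if a joint passes its speed limit or range.

## Working session

There is one attempt and no reset: what is moved stays moved. The work goes in short steps, Python scripts to look and compute and a shell command to move; the robot and the scene stay as the last step left them, time stands still between calls to the robot, and variables do not carry over. Pictures are saved under pics/ and viewed, and the job is handed in when it is done.

```bash
ls; mkdir -p pics
python3 - <<'E'
from bench import *
import cv2
print(sense())
for n in ("scene","top","wrist"):
    s=snapshot(n); cv2.imwrite(f"pics/{n}0.png",s["frame"][:,:,::-1]); print(n,s["intrinsics"],s["extrinsics"], s.keys())
E
```

```text
pics
{'time': 0.0, 'joint_pos': array([-7.66849121e+01,  7.51668317e+00,  8.53279252e+01,  1.66088404e-03,
        8.72611208e+01, -4.89312027e+00]), 'qd': array([-0.1003999 , -0.0445608 ,  0.05656678,  0.03469028, -0.02489567,
        0.05875729]), 'joint_efforts': array([-6.80012236e-04, -5.69399142e+01, -5.00546372e+01, -1.43282045e-04,
        1.46481363e-02,  2.65867192e-05]), 'tool_pos': array([ 187.38917809, -569.42184928,  230.24098273]), 'tcp_rot': array([-1.79894798e+02, -1.06711966e-02,  1.82081175e+01]), 'ft_force': array([-0.39728641,  0.33748032, -0.57166253]), 'wrist_torque': array([ 0.0445126 , -0.01449719, -0.01487536]), 'finger_gap': 85.55124674784314}
scene [[432.90506752   0.         313.03736457]
 [  0.         432.90506752 198.92849159]
 [  0.           0.           1.        ]] [[ 9.52764353e-01 -2.00854413e-01  2.27810431e-01  7.19510014e+02]
 [ 3.03326043e-01  6.67030219e-01 -6.80488059e-01 -9.20414215e+02]
 [-1.52774120e-02  7.17445601e-01  6.96446990e-01  1.05173863e+03]
 [ 0.00000000e+00  0.00000000e+00  0.00000000e+00  1.00000000e+00]] dict_keys(['frame',
[... 229 characters left out ...]
[-9.99544217e-01  1.60936240e-02 -2.55412251e-02  2.81272842e+01]
 [-2.25389263e-02  1.65022883e-01  9.86032172e-01  1.13233719e+03]
 [ 0.00000000e+00  0.00000000e+00  0.00000000e+00  1.00000000e+00]] dict_keys(['frame', 'intrinsics', 'extrinsics'])
wrist [[286.90545626   0.         320.48653982]
 [  0.         286.90545626 202.11965564]
 [  0.           0.           1.        ]] [[ 3.12715001e-01  8.98773279e-01  3.07271738e-01  2.66909020e+02]
 [-9.49844350e-01  2.96663828e-01  9.89256478e-02 -5.44310164e+02]
 [-2.24468113e-03 -3.22795858e-01  9.46465950e-01  3.73189180e+02]
 [ 0.00000000e+00  0.00000000e+00  0.00000000e+00  1.00000000e+00]] dict_keys(['frame', 'intrinsics', 'extrinsics'])
```

View pics/scene0.png

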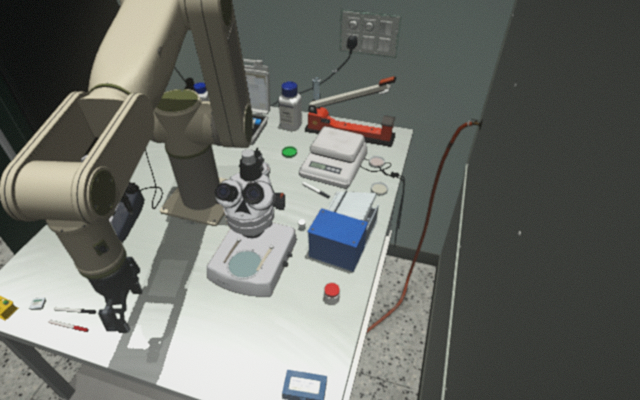

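View pics/top0.png

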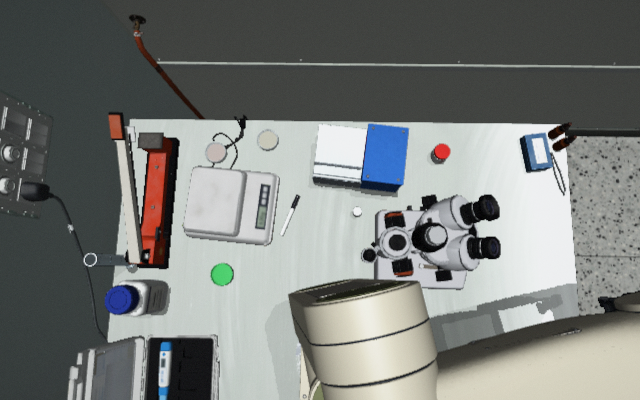

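View pics/wrist0.png

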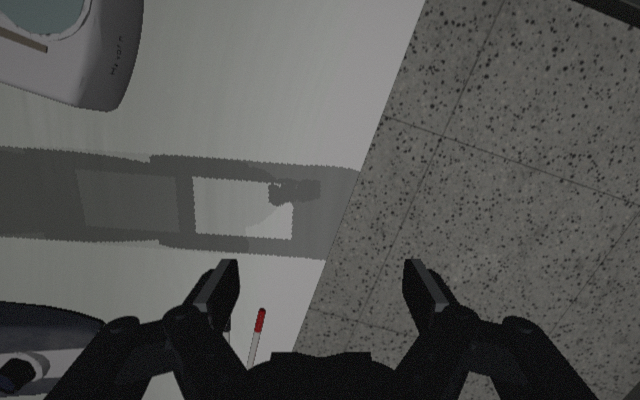

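The top view shows these candidates: pinkish dish at about (216,152), cream dish at about (268,140), green disc at (222,274, a decoy). The box is at (385,157), with the flap at (340,155) on its left. Next I'll take a close crop and measure.

```bash
cat > h.py <<'E'
import numpy as np, cv2
def ray(s,u,v):
    K=s["intrinsics"];E=np.array(s["extrinsics"])
    d=np.array([(u-K[0][2])/K[0][0],-(v-K[1][2])/K[1][1],-1.0])
    return E[:3,3],E[:3,:3]@d
def onz(s,u,v,z):
    o,d=ray(s,u,v); return o+d*(z-o[2])/d[2]
def proj(s,p):
    K=s["intrinsics"];E=np.array(s["extrinsics"]);q=E[:3,:3].T@(np.array(p,float)-E[:3,3])
    return K[0][0]*q[0]/-q[2]+K[0][2], K[1][1]*-q[1]/-q[2]+K[1][2]
def tri(a,b):
    (o1,d1),(o2,d2)=a,b
    A=np.stack([d1,-d2],1);t=np.linalg.lstsq(A,o2-o1,rcond=None)[0]
    p,q=o1+d1*t[0],o2+d2*t[1]; return (p+q)/2,np.linalg.norm(p-q)
def crop(s,x0,y0,x1,y1,k,fn):
    cv2.imwrite(fn,cv2.resize(s["frame"][y0:y1,x0:x1,::-1],None,fx=k,fy=k,interpolation=cv2.INTER_CUBIC))
E
python3 - <<'E'
from bench import *
from h import *
t=snapshot("top");s=snapshot("scene")
crop(t,180,110,430,230,3,"pics/t1.png");crop(s,270,120,420,300,3,"pics/s1.png")
for u,v in [(216,152),(268,140),(222,274)]: print(onz(t,u,v,14))
E
```

```text
[543.95388808 361.52317697  14.        ]
[580.88407222 216.24432009  14.        ]
[207.24129811 324.04482004  14.        ]
```

View pics/t1.png

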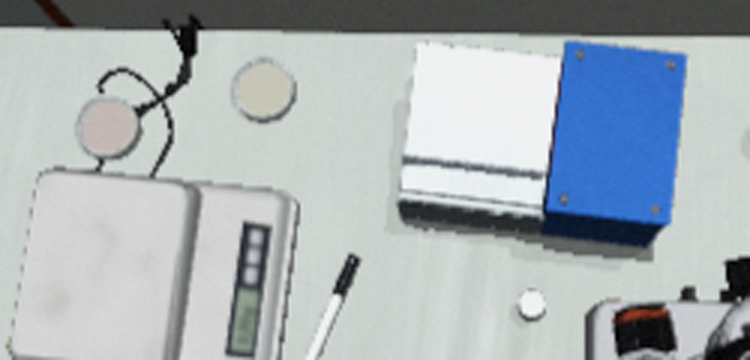

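View pics/s1.png

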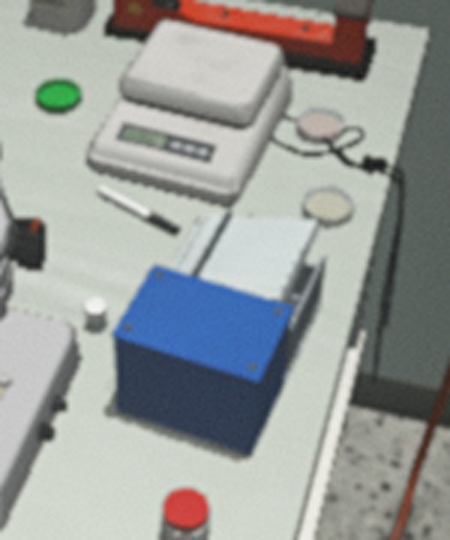

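Run:
```python
from bench import *
from h import *
t=snapshot("top");s=snapshot("scene")
def info(m,name,x0,y0):
    c,_=cv2.findContours(m.astype(np.uint8),cv2.RETR_EXTERNAL,cv2.CHAIN_APPROX_NONE)
    c=max(c,key=cv2.contourArea); c=c+np.array([[x0,y0]])
    print(name,cv2.contourArea(c),cv2.minAreaRect(c)); return c
# pink
res={}
for n,S,(x0,y0,x1,y1) in (("top",t,(195,130,240,175)),("scene",s,(360,145,395,175))):
    f=S["frame"][y0:y1,x0:x1].astype(int); 
    d=f[:,:,0]-f[:,:,1]
    c=info(d>10,n+" pink",x0,y0); M=cv2.moments(c); res[n]=(M['m10']/M['m00'],M['m01']/M['m00']); print(res[n])
print("pink tri",tri(ray(t,*res["top"]),ray(s,*res["scene"])), onz(t,*res["top"],12), onz(s,*res["scene"],12))
hsv=cv2.cvtColor(t["frame"],cv2.COLOR_RGB2HSV)
m=(hsv[:,:,0]>100)&(hsv[:,:,0]<125)&(hsv[:,:,1]>150)&(hsv[:,:,2]>110); m[:, :350]=0; m[:,430:]=0
c=info(m,"boxtop",0,0); 
for k in (4,): 
    a=cv2.approxPolyDP(c,4,True)[:,0]; print(a.tolist())
for p in a: print(onz(t,*p,122))
r=cv2.boxPoints(cv2.minAreaRect(c)); 
for p in r: print("rect",p,onz(t,*p,122))
hs=cv2.cvtColor(s["frame"],cv2.COLOR_RGB2HSV); 
m=(hs[:,:,0]>100)&(hs[:,:,0]<125)&(hs[:,:,1]>150)&(hs[:,:,2]>130); m[:,:300]=0;m[:,380:]=0;m[280:]=0
c=info(m,"scene boxtop",0,0)
a=cv2.approxPolyDP(c,3,True)[:,0]
for p in a: print(p,onz(s,*p,122))
```

```text
top pink 84.0 ((216.25003051757812, 153.25001525878906), (10.60660171508789, 15.55634880065918), 45.0)
(217.0674603174603, 153.890873015873)
scene pink 39.0 ((376.5, 161.5), (5.0, 11.0), 90.0)
(376.65384615384613, 161.39743589743588)
pink tri (array([543.90934988, 362.13144448,   6.61613254]), np.float64(7.179868055283112)) [539.05595137 358.74749664  12.        ] [547.64064335 358.47330308  12.        ]
boxtop 2211.5 ((385.0708312988281, 154.21969604492188), (41.073638916015625, 57.12101364135742), 6.581944942474365)
[[369, 124], [362, 179], [402, 184], [407, 128]]
[593.0753514 -58.4190526 122.       ]
[449.62741986 -41.28023531 122.        ]
[ 438.46868136 -140.42502286  122.        ]
[ 583.62958991 -154.69296746  122.        ]
rect [361.39566 180.23795] [446.45420165 -39.79220101 122.        ]
rect [367.94308 123.49342] [594.39213979 -55.72838612 122.        ]
rect [408.746   128.20145] [ 583.15055289 -159.09822587  122.        ]
rect [402.19858 184.94597] [ 436.0834208  -140.88880207  122.        ]
scene boxtop 1204.0 ((337.3899230957031, 227.36697387695312), (52.872013092041016, 26.723356246948242), 16.699243545532227)
[320 211] [451.12697372 -55.45002698 122.        ]
[310 232] [ 448.25443385 -143.84305384  122.        ]
[356 246] [ 586.01627858 -155.91564422  122.        ]
[366 222] [592.59670014 -59.47451131 122.        ]
[361 225] [581.36252847 -75.23427278 122.        ]
[362 221] [580.55930146 -58.96395465 122.        ]
```

```bash
python3 -m creep '{"translation":[[0,0,-45],[0,0,-45],[0,0,-45],[0,0,-45],[40,-10,0],[40,-20,0],[40,-30,0],[40,-30,0],[40,-30,0],[40,-30,0]],"rotation":[[0,0,0.106],[0,0,0.106],[0,0,0.106],[0,0,0],[0,0,0],[0,0,0],[0,0,0],[0,0,0],[0,0,0],[0,0,0]],"claw":[85,85,85,85,85,85,85,85,85,85]}'
```

```text
time: 1.35
tool_pos: [428.9, -418.6, 411.4]
tcp_rot: [180.0, -0.0, -0.0]
ft_force: [0.5, -1.2, -0.1]
finger_gap: 85.0
```

```bash
python3 -m creep '{"translation":[[25,-42,0],[25,-42,0],[20,-42,0],[15,-42,2],[10,-42,2],[5,-42,2],[5,-42,2],[5,-42,5],[0,-42,10],[0,-42,10]],"rotation":[[0,0,0],[0,0,0],[0,0,0],[0,0,0],[0,0,0],[0,0,0],[0,0,0],[0,0,0],[0,0,0],[0,0,0]],"claw":[85,85,85,85,85,85,85,85,85,85]}'
python3 - <<'E'
from bench import *
import cv2,pickle
for n in ("wrist",):
    s=snapshot(n); cv2.imwrite(f"pics/w1.png",s["frame"][:,:,::-1]); pickle.dump(s,open("w1.pkl","wb"))
s=snapshot("top");cv2.imwrite("pics/t2.png",s["frame"][:,:,::-1])
E
```

```text
time: 2.35
tool_pos: [537.6, 1.7, 378.2]
tcp_rot: [180.0, -0.0, -0.0]
ft_force: [0.2, -0.0, -0.1]
finger_gap: 84.9
```

View pics/w1.png

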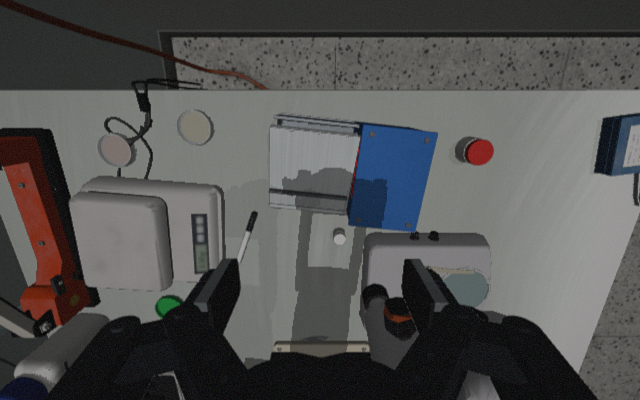

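Wrist view: pink dish at (118,150), cream at (195,127), green decoy at (170,307), the box top from (362,122) to (415,230), and the flap left of it at (315,165). Now I'll take a second view from nearer the dishes.

```bash
python3 -m creep '{"translation":[[0,-42,10],[0,-42,10],[0,-42,15],[0,-42,15],[0,-42,15],[0,-42,20],[0,-30,20],[0,0,10]],"rotation":[[0,0,0],[0,0,0],[0,0,0],[0,0,0],[0,0,0],[0,0,0],[0,0,0],[0,0,0]],"claw":[85,85,85,85,85,85,85,85]}'
python3 - <<'E'
from bench import *
import cv2,pickle
for n in ("wrist",):
    s=snapshot(n); cv2.imwrite(f"pics/w2.png",s["frame"][:,:,::-1]); pickle.dump(s,open("w2.pkl","wb"))
E
```

```text
time: 3.25
tool_pos: [536.5, 284.7, 260.7]
tcp_rot: [180.0, 0.2, 0.2]
ft_force: [-0.2, -1.0, -0.2]
finger_gap: 84.7
```

View pics/w2.png

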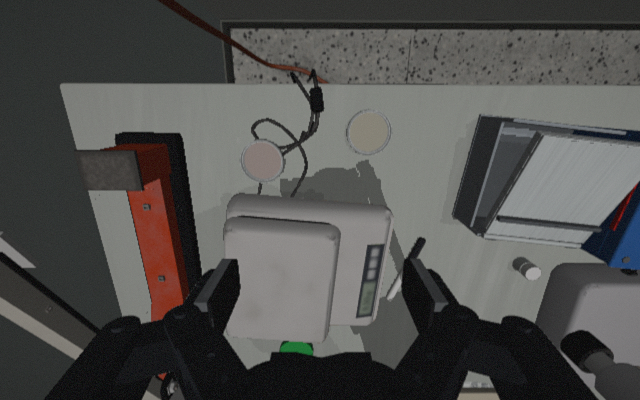

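Run:
```python
from h import *
import pickle
S={n:pickle.load(open(n+".pkl","rb")) for n in("w1","w2")}
P={}
for n,(x0,y0,x1,y1) in (("w1",(95,125,140,170)),("w2",(235,130,292,190))):
    f=S[n]["frame"][y0:y1,x0:x1].astype(int); d=cv2.GaussianBlur((f[:,:,0]-f[:,:,1]).astype(np.float32),(0,0),1)
    print(n,d.max(),np.median(d))
    m=(d>(d.max()+np.median(d))/2).astype(np.uint8)
    c=max(cv2.findContours(m,0,1)[0],key=cv2.contourArea)+np.array([[x0,y0]])
    e=cv2.fitEllipse(c);print(e);P[n]=e[0]; crop(S[n],x0-20,y0-20,x1+40,y1+40,5,f"pics/c_{n}.png")
    print([onz(S[n],*e[0],z).round(1) for z in(0,7,12)])
print(tri(ray(S["w1"],*P["w1"]),ray(S["w2"],*P["w2"])))
crop(S["w1"],255,100,455,240,4,"pics/box1.png")
crop(S["w2"],440,100,640,270,4,"pics/box2.png")
```

```text
w1 10.33444 -1.2259232
((115.94307708740234, 149.38906860351562), (23.55414581298828, 30.291261672973633), 136.77273559570312)
[array([544.1, 370.8,   0. ]), array([545.1, 365.9,   7. ]), array([545.9, 362.3,  12. ])]
w2 11.60623 -1.7940452
((262.2501220703125, 160.10694885253906), (33.948917388916016, 36.779850006103516), 133.46932983398438)
[array([544.1, 366.7,   0. ]), array([545.4, 365.3,   7. ]), array([546.4, 364.3,  12. ])]
(array([545.44929142, 365.12769763,   8.00727024]), np.float64(0.33881441574403737))
```

View pics/c_w2.png

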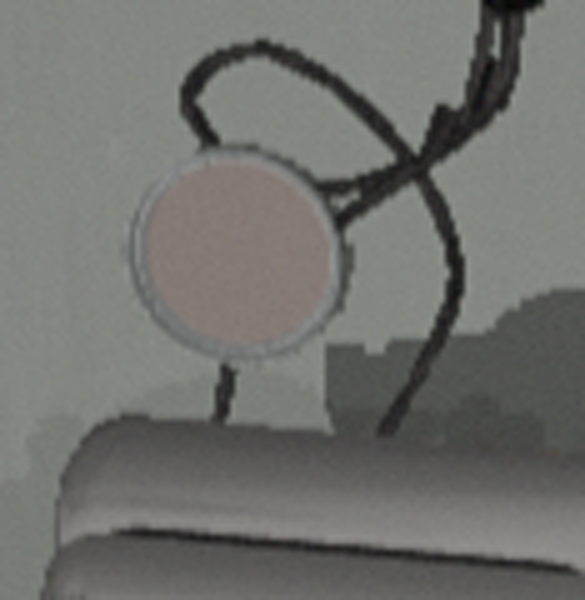

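View pics/box1.png

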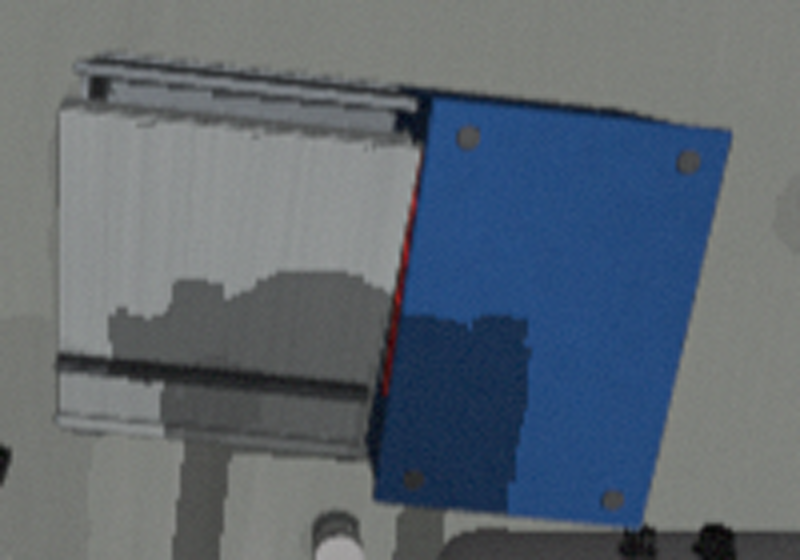

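View pics/box2.png

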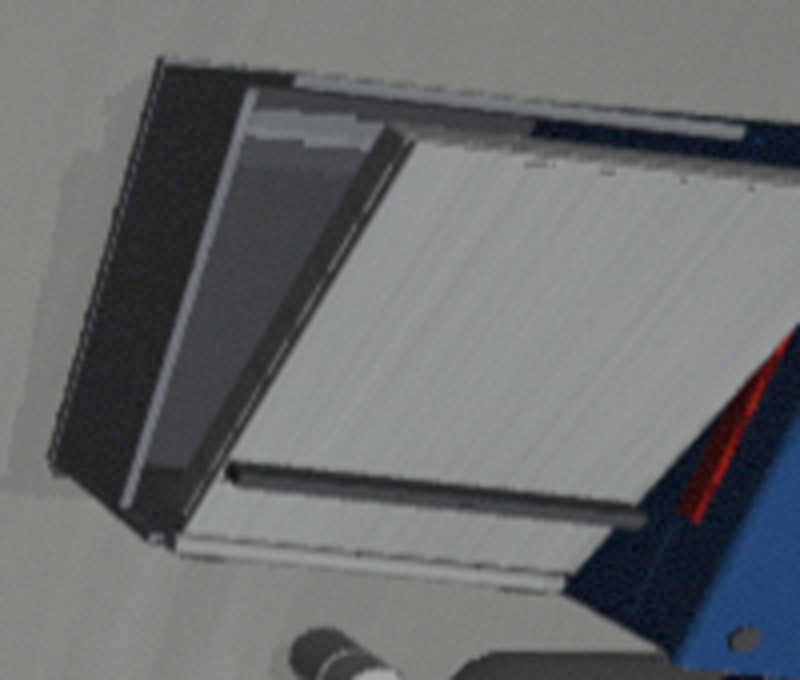

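Run:
```python
from h import *
import pickle
a,b=[pickle.load(open(n+".pkl","rb")) for n in("w1","w2")]
q=np.array([onz(a,u,v,122)[:2] for u,v in[(363,124.25),(348.5,225),(437.75,133),(415.75,231.25)]])
print(q.round(1))
loc=np.array([[0,74],[0,-76],[100,74],[100,-76]],float)
M,_=cv2.estimateAffinePartial2D(loc,q)
print(M, np.hypot(*M[:,0]))
# rigid
lc=loc.mean(0);qc=q.mean(0);U,_,Vt=np.linalg.svd((loc-lc).T@(q-qc));R=(Vt.T@U.T);t=qc-R@lc
print("yaw",np.degrees(np.arctan2(R[1,0],R[0,0])),"t",t,"res",(q-(loc@R.T+t)).round(1).tolist())
for n,p,r in (("flap +y outer",(270,127),(543.75,135)),("hinge outer",(269.25,205.5),(485,235))):
    w,e=tri(ray(a,*p),ray(b,*r)); l=R.T@(w[:2]-t); print(n,w.round(1),e.round(2),"box",l.round(1))
for l in ((-64,5),(-60,9),(-110,5)): print(l,(R@np.array(l)+t).round(1))
# balance body edge / pan edge in w2, rays at heights
for z in(20,40,60): print(z,onz(b,263,196,z).round(),onz(b,263,217,z).round())
```

```text
[[ 595.8  -55.9]
 [ 448.6  -41.1]
 [ 584.3 -158. ]
 [ 438.3 -143.7]]
[[-9.90779368e-02  9.81137085e-01  5.23179425e+02]
 [-9.81137085e-01 -9.90779368e-02 -4.85922210e+01]] 0.9861269781563775
yaw -95.79615420536597 t [522.79855899 -50.02695058] res [[-0.6, 1.6], [1.4, 1.3], [-2.0, -1.0], [1.2, -1.9]]
flap +y outer [592.2  69.5 121.1] 0.27 box [-126.   57.]
hinge outer [468.2  83.5  85.8] 2.3 box [-127.3  -67.8]
(-64, 5) [534.2  13.1]
(-60, 9) [537.8   8.8]
(-110, 5) [538.9  58.9]
20 [497. 365.  20.] [465. 367.  20.]
40 [504. 361.  40.] [474. 362.  40.]
60 [510. 356.  60.] [482. 358.  60.]
```

```bash
python3 -m creep '{"translation":[[2,-25,40],[2,-25,40],[2,-20,40],[2,0,30],[0,0,0],[0,0,0]],"rotation":[[0,0,0.05],[0,0,0.055],[0,0,0],[0,0,0],[0,0,0],[0,0,0]],"claw":[72,72,72,72,72,72]}' 40
python3 - <<'E'
from bench import *
import cv2,pickle
s=snapshot("wrist"); cv2.imwrite(f"pics/w3.png",s["frame"][:,:,::-1]); pickle.dump(s,open("w3.pkl","wb"))
d=sense();print(d["tool_pos"],d["tcp_rot"],d["finger_gap"])
from h import *
print(proj(s,(545.5,364.5,12)))
for z in (0,12): print(z,proj(s,(d["tool_pos"][0],d["tool_pos"][1],z)))
E
```

```text
time: 3.9
tool_pos: [549.7, 350.0, 114.1]
tcp_rot: [180.0, 0.0, -6.1]
ft_force: [1.3, 0.1, -0.1]
finger_gap: 71.9
[550.62055546 350.73551991 115.88345839] [-1.79924305e+02 -1.38890169e-01 -6.09949505e+00] 71.88631785888157
(np.float64(304.5826303836627), np.float64(208.03600259364376))
0 (np.float64(319.09765251699645), np.float64(197.12262940872202))
12 (np.float64(319.0355849712296), np.float64(201.2077449744983))
```

View pics/w3.png

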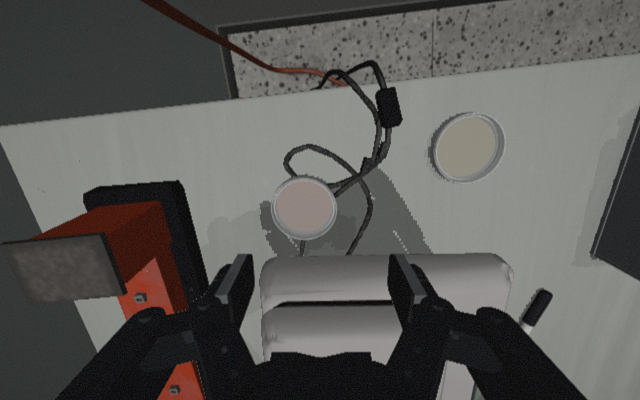

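```bash
python3 -m creep '{"translation":[[-3.5,-7,20],[-3,-6,25],[0,0,25],[0,0,10],[0,0,0],[0,0,0]],"rotation":[[0,0,0],[0,0,0],[0,0,0],[0,0,0],[0,0,0],[0,0,0]],"claw":[72,72,72,72,72,72]}' 40
python3 - <<'E'
from bench import *
import cv2,pickle
from h import *
s=snapshot("wrist"); crop(s,180,150,460,330,2.8,"pics/w4.png")
d=sense();print(d["tool_pos"],d["tcp_rot"],d["ft_force"])
print(proj(s,(545.5,364.5,12)))
E
```

```text
time: 4.55
tool_pos: [545.4, 365.2, 35.8]
tcp_rot: [-179.9, -0.1, -6.1]
ft_force: [-0.3, 0.7, 0.2]
finger_gap: 71.6
[545.65926238 365.47560649  36.04076575] [-1.79877272e+02 -1.77875377e-01 -6.05179066e+00] [-0.45589229  0.30218726  1.17924894]
(np.float64(320.886041780609), np.float64(241.4095699098636))
```

View pics/w4.png

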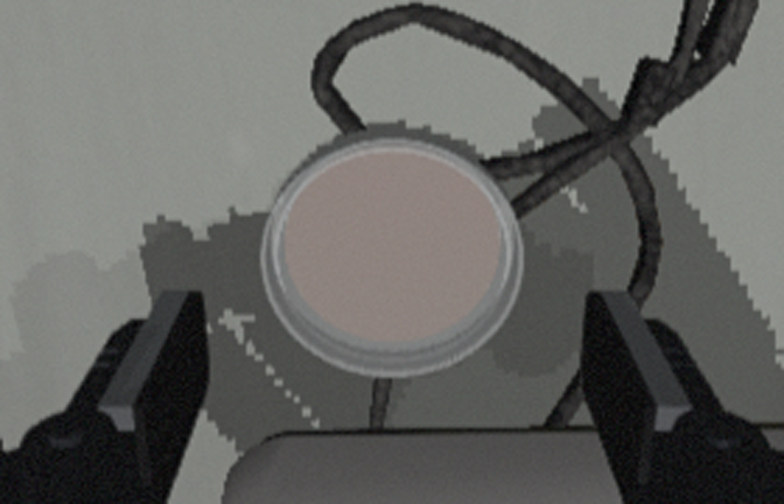

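The pink dish sits centred between the fingers, at about (392,247) in the crop. I'll lower the gripper, watching the force, then close.

```bash
python3 -m creep '{"translation":[[0,0,15],[0,0,12],[0,0,7],[0,0,0],[0,0,0],[0,0,0],[0,0,0],[0,0,0],[0,0,0]],"rotation":[[0,0,0],[0,0,0],[0,0,0],[0,0,0],[0,0,0],[0,0,0],[0,0,0],[0,0,0],[0,0,0]],"claw":[72,72,72,72,65,58,50,50,50]}' 30
```

```text
time: 5.5
tool_pos: [544.6, 365.3, 0.2]
tcp_rot: [-179.9, -0.1, -6.0]
ft_force: [0.2, 0.8, 4.3]
finger_gap: 53.3
```

```bash
python3 -m creep '{"translation":[[0,0,-10],[0,0,-25],[0,0,-40],[0,0,-45],[0,0,-45],[0,0,0]],"rotation":[[0,0,0],[0,0,0],[0,0,0],[0,0,0],[0,0,0],[0,0,0]],"claw":[50,50,50,50,50,50]}'
python3 - <<'E'
from bench import *
import cv2,pickle
from h import *
s=snapshot("wrist"); cv2.imwrite(f"pics/w5.png",s["frame"][:,:,::-1])
d=sense();print(d["tool_pos"],d["tcp_rot"],d["ft_force"],d["finger_gap"])
E
```

```text
time: 6.1
tool_pos: [547.9, 367.2, 174.4]
tcp_rot: [-179.5, -0.6, -6.0]
ft_force: [1.2, 0.9, 0.3]
finger_gap: 53.4
[546.51473349 366.41750919 170.50930233] [-179.688788     -0.43635988   -6.02799593] [-0.07970916 -0.33512377 -0.68557904] 52.992465156062366
```

View pics/w5.png

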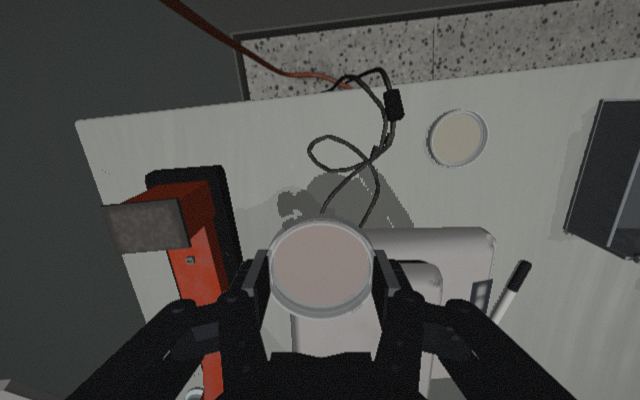

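Pink dish is held level and centred at (320,262), gap 53 mm, and the cream dish is untouched. I'll carry it over the flap.

```bash
python3 -m creep '{"translation":[[2,20,-20],[2,40,-20],[2,40,0],[2,40,0],[2,40,0],[3,40,0],[3,40,0],[3,40,0],[3,35,0],[1.4,19.6,0]],"rotation":[[0,0,0],[0,0,0],[0,0,0],[0,0,0],[0,0,0],[0,0,0],[0,0,0],[0,0,0],[0,0,0],[0,0,0]],"claw":[50,50,50,50,50,50,50,50,50,50]}'
python3 -m creep '{"translation":[[0,0,0],[0,0,0],[0,0,0],[0,0,0],[0,0,0],[0,0,0]],"rotation":[[0,0.1,0],[0,0.1,0],[0,0.1,0],[0,0,0],[0,0,0],[0,0,0]],"claw":[50,50,50,50,50,50]}'
python3 - <<'E'
from bench import *
import cv2,pickle
from h import *
s=snapshot("wrist"); cv2.imwrite(f"pics/w6.png",s["frame"][:,:,::-1])
s=snapshot("top"); crop(s,280,80,460,220,4,"pics/t6.png")
d=sense();print(d["tool_pos"],d["tcp_rot"],d["ft_force"],d["finger_gap"])
E
```

```text
time: 7.15
tool_pos: [528.8, 7.2, 203.2]
tcp_rot: [180.0, 0.1, -6.1]
ft_force: [0.6, 0.2, -0.6]
finger_gap: 53.2
time: 7.75
tool_pos: [530.7, 9.8, 205.1]
tcp_rot: [-180.0, -17.1, -6.0]
ft_force: [-0.1, 0.7, -0.6]
finger_gap: 53.7
[530.96908457   9.74521293 205.06265086] [179.99902818 -17.161902    -6.02639096] [ 0.24314711 -0.13345972 -0.49031654] 53.45135107269379
```

View pics/w6.png

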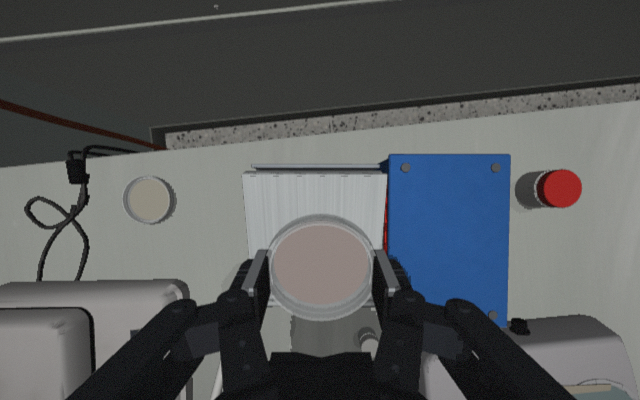

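```bash
python3 -m creep '{"translation":[[-6,-0.9,22],[-8.5,-0.9,28],[-6,0,20],[-2.1,0,8],[0,0,0],[0,0,0]],"rotation":[[0,0,0],[0,0,0],[0,0,0],[0,0,0],[0,0,0],[0,0,0]],"claw":[50,50,50,50,50,50]}'
python3 - <<'E'
from bench import *
import cv2,pickle
from h import *
s=snapshot("wrist"); cv2.imwrite(f"pics/w7.png",s["frame"][:,:,::-1])
s=snapshot("scene"); crop(s,270,150,420,270,4,"pics/s7.png")
d=sense();print(d["tool_pos"],d["tcp_rot"],d["ft_force"],d["finger_gap"])
E
```

```text
time: 8.45
tool_pos: [532.6, 11.4, 124.3]
tcp_rot: [-180.0, -17.2, -6.0]
ft_force: [1.2, -0.0, 0.5]
finger_gap: 53.4
[532.88881205  11.36098119 124.98517149] [-179.99277594  -17.33123638   -6.03135313] [-0.18557947  0.10215616  0.41021692] 53.296057874892576
```

View pics/w7.png

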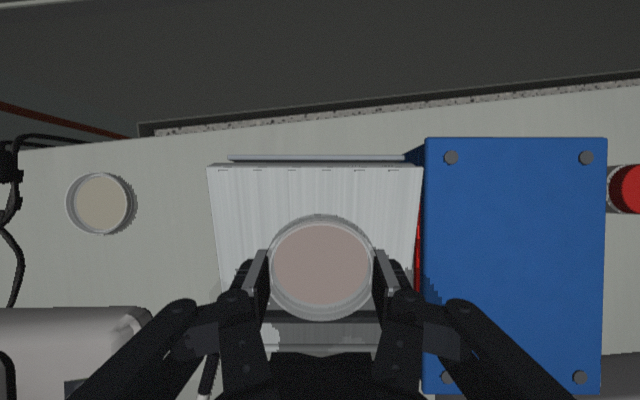

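View pics/s7.png

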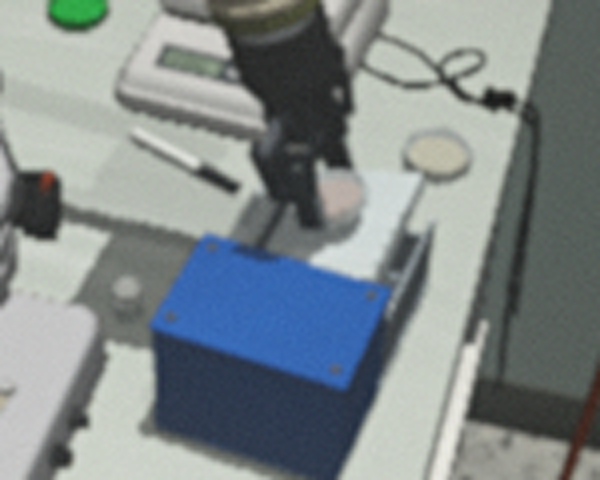

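```bash
python3 -m creep '{"translation":[[-2.5,0,8],[-1.5,0,5],[0,0,0],[0,0,0]],"rotation":[[0,0,0],[0,0,0],[0,0,0],[0,0,0]],"claw":[50,50,50,50]}'
python3 -m creep '{"translation":[[-0.4,0,1.5],[0,0,0],[0,0,0]],"rotation":[[0,0,0],[0,0,0],[0,0,0]],"claw":[50,50,50]}'
```

```text
time: 8.95
tool_pos: [531.3, 11.5, 109.1]
tcp_rot: [180.0, -17.1, -6.0]
ft_force: [-0.2, 0.7, -0.3]
finger_gap: 53.3
time: 9.25
tool_pos: [531.7, 11.5, 108.0]
tcp_rot: [-180.0, -17.2, -6.0]
ft_force: [0.8, 0.0, -0.2]
finger_gap: 53.1
```

```bash
python3 -m creep '{"translation":[[-0.3,0,1.5],[0,0,0],[0,0,0]],"rotation":[[0,0,0],[0,0,0],[0,0,0]],"claw":[50,50,50]}'
python3 -m creep '{"translation":[[0,0,0.7],[0,0,0],[0,0,0]],"rotation":[[0,0,0],[0,0,0],[0,0,0]],"claw":[50,50,50]}'
```

```text
time: 9.55
tool_pos: [532.0, 11.4, 106.6]
tcp_rot: [180.0, -17.2, -6.0]
ft_force: [1.1, -0.0, -0.1]
finger_gap: 53.3
time: 9.85
tool_pos: [532.2, 11.4, 106.0]
tcp_rot: [-180.0, -17.2, -6.0]
ft_force: [-1.3, -0.1, 2.6]
finger_gap: 53.3
```

Contact force is about 2.6 N, so I'll open slowly to 68 mm, back off along the tool axis, and look.

```bash
python3 -m creep '{"translation":[[0,0,0],[0,0,0],[0,0,0],[0,0,0],[0,0,-5],[0,0,-10],[0,0,-25],[0,0,-30],[0,0,0]],"rotation":[[0,0,0],[0,0,0],[0,0,0],[0,0,0],[0,0,0],[0,0,0],[0,0,0],[0,0,0],[0,0,0]],"claw":[56,60,64,66,66,66,66,66,66]}'
python3 - <<'E'
from bench import *
import cv2,pickle
from h import *
s=snapshot("wrist"); cv2.imwrite(f"pics/w8.png",s["frame"][:,:,::-1]); pickle.dump(s,open("w8.pkl","wb"))
d=sense();print(d["tool_pos"],d["tcp_rot"],d["ft_force"],d["finger_gap"])
E
```

```text
time: 10.75
tool_pos: [513.6, 13.6, 178.7]
tcp_rot: [-180.0, -17.7, -6.0]
ft_force: [0.3, 1.3, 0.3]
finger_gap: 65.9
[513.05627249  13.56869993 176.61699647] [-179.98505098  -17.5365885    -6.0237898 ] [ 0.02525648 -0.7230077   0.44949792] 66.18109178277109
```

View pics/w8.png

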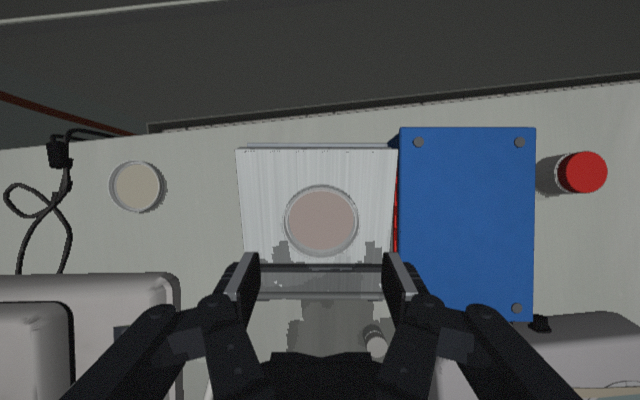

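```bash
cat >> h.py <<'E'
RB=np.array([[-0.1009,0.9949],[-0.9949,-0.1009]]);TB=np.array([522.8,-50.0])
def tobox(p): 
    l=RB.T@(np.array(p[:2])-TB); return np.array([l[0],l[1],p[2]])
def toworld(l): 
    w=RB@np.array(l[:2],float)+TB; return np.array([w[0],w[1],l[2]])
def onslope(s,u,v,off,ang=0.30):
    o,d=ray(s,u,v); n=np.array([0,-np.sin(ang),np.cos(ang)]); 
    ob=tobox(o); db=np.append(RB.T@d[:2],d[2]); h=np.array([0,-66,85.])
    k=(off-n@(ob-h))/(n@db); p=ob+k*db
    return p, (p-h)@np.array([0,np.cos(ang),np.sin(ang)])
E
python3 - <<'E'
from h import *
import pickle
s=pickle.load(open("w8.pkl","rb"))
f=s["frame"][180:265,280:365].astype(int)
d=cv2.GaussianBlur((f[:,:,0]-f[:,:,1]).astype(np.float32),(0,0),1);m=(d>(d.max()+np.median(d))/2).astype(np.uint8)
c=max(cv2.findContours(m,0,1)[0],key=cv2.contourArea)+np.array([[280,180]]);e=cv2.fitEllipse(c);print(e)
print("filling centre, distance from hinge",[onslope(s,*e[0],o) for o in(6,10)])
for uv in ((236,150),(395,150)): print(onslope(s,*uv,0))
print(toworld((-108,7,85)))
E
```

```text
((320.710205078125, 219.52606201171875), (57.49581527709961, 63.27773666381836), 89.64459228515625)
filling centre, distance from hinge [(array([-61.61569992,   2.32384312, 112.415551  ]), np.float64(73.3741097071324)), (array([-61.61351291,   2.67521857, 116.71125057]), np.float64(74.9792575159933))]
(array([-125.38351859,   55.9784564 ,  122.73235824]), np.float64(127.68114458697904))
(array([ -5.3144233 ,  55.53738263, 122.59591813]), np.float64(127.21944991235502))
[540.6615  56.7429  85.    ]
```

```bash
python3 -m creep '{"translation":[[12,0,-38],[3,0,-10],[0,0,0],[0,0,0],[0,0,0],[0,0,0],[0,0,0],[0,0,0],[0,0,0],[0,0,0]],"rotation":[[0,0,0],[0,-0.1,0],[0,-0.1,0],[0,-0.1,0],[0,0,-0.14],[0,0,-0.14],[0,0,-0.14],[0,0,-0.14],[0,0,-0.14],[0,0,-0.14]],"claw":[66,60,50,40,30,20,12,12,12,12]}'
python3 -m creep '{"translation":[[0,0,0],[0,0,0],[0,0,0],[0,0,0],[0,0,0],[0,0,0],[0,0,0]],"rotation":[[0,0,-0.14],[0,0,-0.14],[0,0,-0.14],[0,0,-0.14],[0,0,-0.14],[0,0,-0.036],[0,0,0]],"claw":[12,12,12,12,12,12,12]}'
python3 - <<'E'
from bench import *
import cv2,pickle
from h import *
s=snapshot("wrist"); cv2.imwrite(f"pics/w9.png",s["frame"][:,:,::-1]); pickle.dump(s,open("w9.pkl","wb"))
d=sense();print(d["tool_pos"],d["tcp_rot"],d["ft_force"],d["finger_gap"],d["joint_pos"])
E
```

```text
time: 11.8
tool_pos: [511.2, 13.6, 222.3]
tcp_rot: [-179.9, 0.0, 42.4]
ft_force: [-0.8, 0.5, -0.7]
finger_gap: 12.4
time: 12.5
tool_pos: [511.2, 13.6, 222.4]
tcp_rot: [-179.9, 0.0, 84.3]
ft_force: [0.5, -0.5, -0.6]
finger_gap: 11.8
[511.3033341   13.56553838 222.4858958 ] [-1.79950511e+02  1.99049497e-03  8.42012606e+01] [ 0.19631155 -0.47615479  0.0484243 ] 11.94893207391822 [-4.22476170e+00 -6.05311410e+00  9.98234068e+01 -6.31738857e-04
  8.62792320e+01  1.57401982e+00]
```

View pics/w9.png

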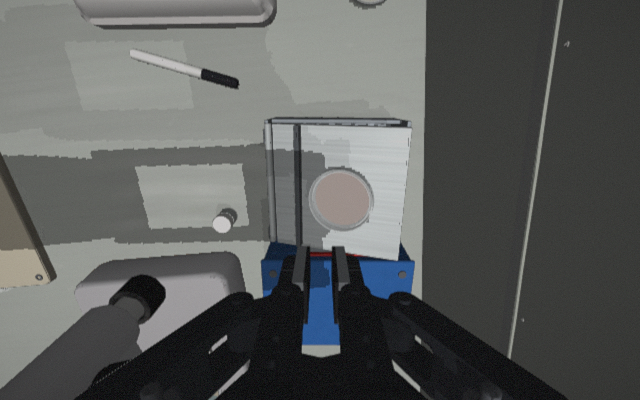

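```bash
python3 -m creep '{"translation":[[22,13,0],[23.9,12.9,0],[0,0,25],[0,0,35],[0,0,27],[0,0,0],[0,0,0]],"rotation":[[0,0,0],[0,0,0],[0,0,0],[0,0,0],[0,0,0],[0,0,0],[0,0,0]],"claw":[12,12,12,12,12,12,12]}'
python3 - <<'E'
from bench import *
import cv2,pickle
from h import *
s=snapshot("wrist"); cv2.imwrite(f"pics/w10.png",s["frame"][:,:,::-1]); pickle.dump(s,open("w10.pkl","wb"))
s=snapshot("scene"); crop(s,270,130,420,250,4,"pics/s10.png")
d=sense();print(d["tool_pos"],tobox(d["tool_pos"]),d["tcp_rot"],d["ft_force"],d["finger_gap"])
E
```

```text
time: 13.25
tool_pos: [541.6, 56.6, 136.0]
tcp_rot: [-179.9, 0.0, 84.2]
ft_force: [1.1, 0.2, 1.1]
finger_gap: 11.9
[543.22331933  56.62733587 138.06702332] [-108.14424938    9.56046222  138.06702332] [ 1.79835723e+02 -1.91236460e-02  8.42400356e+01] [0.62364197 0.88742233 0.82621022] 12.255184032661154
```

View pics/w10.png

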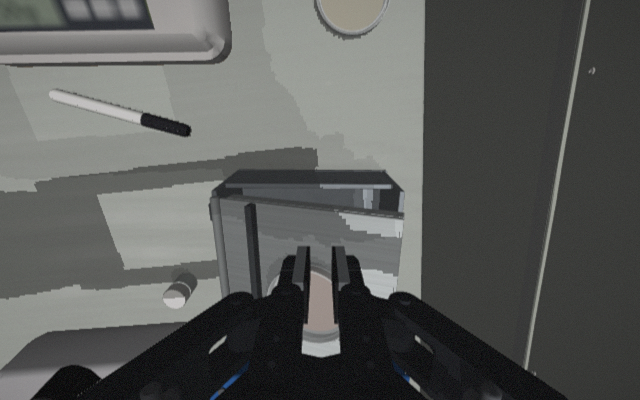

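```bash
python3 -m creep '{"translation":[[0,0,10],[0,0,8],[0,0,5],[0,0,4],[0,0,0]],"rotation":[[0,0,0],[0,0,0],[0,0,0],[0,0,0],[0,0,0]],"claw":[12,12,12,12,12]}'
python3 -m creep '{"translation":[[0,0,3],[0,0,3],[0,0,3],[0,0,3],[0,0,3],[0,0,0]],"rotation":[[0,0,0],[0,0,0],[0,0,0],[0,0,0],[0,0,0],[0,0,0]],"claw":[12,12,12,12,12,12]}'
```

```text
time: 13.85
tool_pos: [542.0, 56.6, 108.6]
tcp_rot: [-180.0, 0.0, 84.3]
ft_force: [-0.8, 0.6, 2.5]
finger_gap: 12.1
time: 14.45
tool_pos: [542.3, 56.7, 93.9]
tcp_rot: [180.0, -0.0, 84.3]
ft_force: [2.1, -0.3, 5.4]
finger_gap: 12.0
```

```bash
python3 -m creep '{"translation":[[0,0,3],[0,0,2],[0,0,2],[0,0,0],[0,0,0]],"rotation":[[0,0,0],[0,0,0],[0,0,0],[0,0,0],[0,0,0]],"claw":[12,12,12,12,12]}'
python3 -m creep '{"translation":[[0,0,1],[0,0,0.5],[0,0,0]],"rotation":[[0,0,0],[0,0,0],[0,0,0]],"claw":[12,12,12]}'
```

```text
time: 14.95
tool_pos: [542.7, 56.6, 87.6]
tcp_rot: [179.9, -0.0, 84.3]
ft_force: [3.2, -0.8, 5.4]
finger_gap: 11.9
time: 15.25
tool_pos: [542.7, 56.6, 86.1]
tcp_rot: [179.9, -0.0, 84.3]
ft_force: [3.5, -0.7, 6.5]
finger_gap: 11.6
```

```bash
python3 -m creep '{"translation":[[0,0,0.7],[0,0,0],[0,0,0]],"rotation":[[0,0,0],[0,0,0],[0,0,0]],"claw":[12,12,12]}'
python3 -m creep '{"translation":[[0,0,0.7],[0,0,0],[0,0,0]],"rotation":[[0,0,0],[0,0,0],[0,0,0]],"claw":[12,12,12]}'
python3 - <<'E'
from bench import *
import cv2,pickle
from h import *
s=snapshot("scene"); crop(s,270,130,420,250,4,"pics/s11.png")
s=snapshot("wrist"); cv2.imwrite(f"pics/w11.png",s["frame"][:,:,::-1])
d=sense();print(d["tool_pos"],tobox(d["tool_pos"]),d["ft_force"])
E
```

```text
time: 15.55
tool_pos: [542.8, 56.6, 85.5]
tcp_rot: [179.9, -0.0, 84.3]
ft_force: [2.7, -0.7, 7.3]
finger_gap: 12.5
time: 15.85
tool_pos: [542.8, 56.6, 85.2]
tcp_rot: [179.9, -0.0, 84.3]
ft_force: [0.9, -0.3, 9.7]
finger_gap: 12.1
[542.75658634  56.64372544  85.20490278] [-108.11346201    9.09445585   85.20490278] [ 1.25595902  0.07291007 11.14175739]
```

View pics/s11.png

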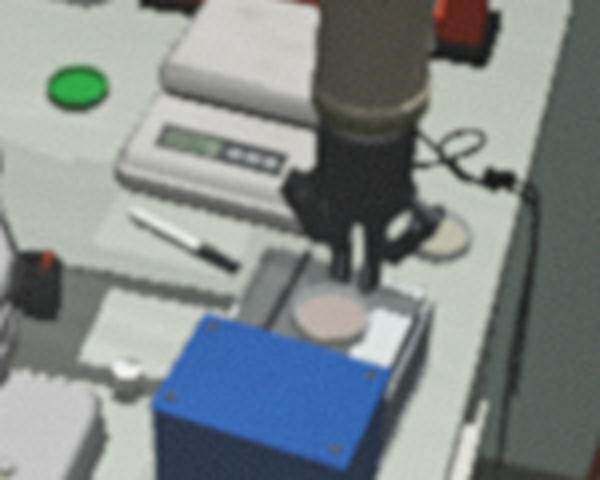

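View pics/w11.png

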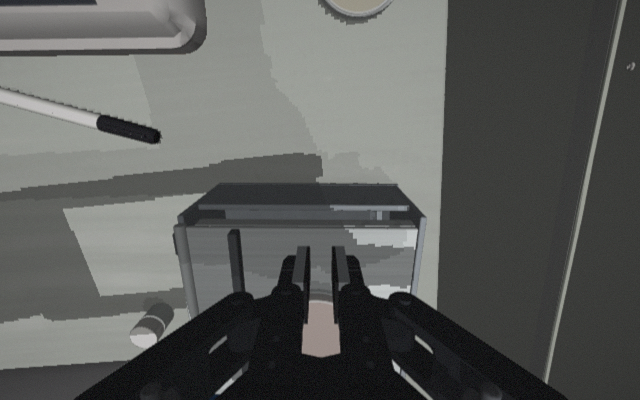

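Flap looks level (z 85.2, 11 N as it meets the stop), with the dish right in front of the fingers. I'll add a little press and push along tool -x.

```bash
python3 -m creep '{"translation":[[0,0,0.7],[-4,0,0],[-4,0,0],[-5,0,0],[-5,0,0],[-5,0,0],[0,0,0]],"rotation":[[0,0,0],[0,0,0],[0,0,0],[0,0,0],[0,0,0],[0,0,0],[0,0,0]],"claw":[12,12,12,12,12,12,12]}'
python3 - <<'E'
from bench import *
from h import *
d=sense();print(tobox(d["tool_pos"]),d["ft_force"])
E
```

```text
time: 16.65
tool_pos: [540.9, 35.1, 85.2]
tcp_rot: [179.9, -0.2, 84.3]
ft_force: [1.2, 6.2, 13.2]
finger_gap: 12.2
[-86.4551308    9.43395555  85.1617594 ] [ 1.20804356  6.238975   13.17001313]
```

```bash
python3 -m creep '{"translation":[[-5,0,0],[-6,0,0],[-6,0,0],[-6,0,0],[-6,0,0],[-5,0,0],[0,0,0]],"rotation":[[0,0,0],[0,0,0],[0,0,0],[0,0,0],[0,0,0],[0,0,0],[0,0,0]],"claw":[12,12,12,12,12,12,12]}'
python3 - <<'E'
from bench import *
import cv2
from h import *
s=snapshot("scene"); crop(s,270,130,420,250,4,"pics/s12.png")
s=snapshot("wrist"); cv2.imwrite(f"pics/w12.png",s["frame"][:,:,::-1])
d=sense();print(tobox(d["tool_pos"]),d["ft_force"])
E
```

```text
time: 17.35
tool_pos: [537.6, 1.0, 85.1]
tcp_rot: [179.8, -0.1, 84.3]
ft_force: [0.0, 6.1, 13.8]
finger_gap: 12.3
[-52.30863145   9.53141661  85.16639536] [ 0.32259385  4.69319101 13.85978503]
```

View pics/s12.png

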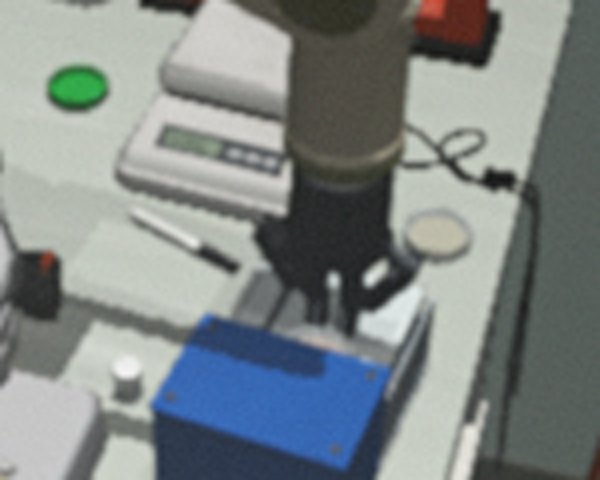

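View pics/w12.png

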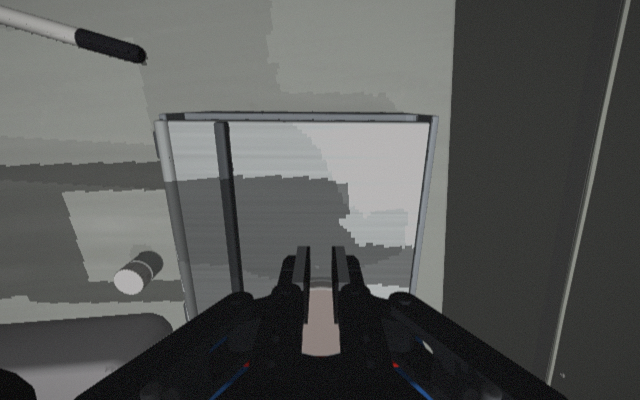

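Dish is entering the slot; flap stays level at 14 N. I'll keep going.

```bash
python3 -m creep '{"translation":[[-5,0,0],[-6,0,0],[-6,0,0],[-5,0,0],[0,0,0]],"rotation":[[0,0,0],[0,0,0],[0,0,0],[0,0,0],[0,0,0]],"claw":[12,12,12,12,12]}'
python3 - <<'E'
from bench import *
from h import *
d=sense();print(tobox(d["tool_pos"]),d["ft_force"])
E
python3 -m creep '{"translation":[[-4,0,0],[-4,0,0],[-4,0,0],[0,0,0]],"rotation":[[0,0,0],[0,0,0],[0,0,0],[0,0,0]],"claw":[12,12,12,12]}'
python3 - <<'E'
from bench import *
from h import *
s=snapshot("wrist"); cv2.imwrite(f"pics/w13.png",s["frame"][:,:,::-1])
d=sense();print(tobox(d["tool_pos"]),d["ft_force"])
E
```

```text
time: 17.95
tool_pos: [535.4, -20.8, 85.2]
tcp_rot: [179.8, -0.1, 84.3]
ft_force: [0.5, 6.7, 14.7]
finger_gap: 11.9
[-30.27966525   9.58680712  85.16897342] [ 0.5203228   6.68817248 14.65430963]
time: 18.35
tool_pos: [534.4, -30.1, 85.0]
tcp_rot: [179.8, -0.4, 84.3]
ft_force: [2.5, 18.6, 13.6]
finger_gap: 12.4
[-20.92437903   9.49818959  84.97890582] [ 2.3446507  18.23640208 13.48174082]
```

View pics/w13.png

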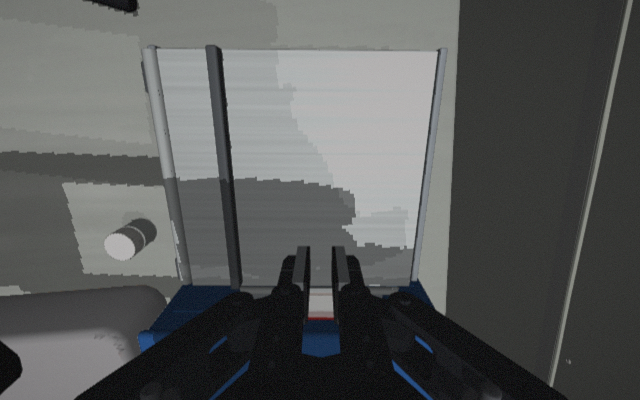

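Run:
```python
from bench import *
from h import *
s=snapshot("wrist"); crop(s,260,230,380,370,5,"pics/w13c.png")
f=s["frame"][280:330,305:340].astype(int)
s=snapshot("scene"); crop(s,300,170,400,260,6,"pics/s13.png")
d=sense();print(tobox(d["tool_pos"]),d["ft_force"],d["wrist_torque"])
```

```text
[-20.9237666    9.50013657  84.99839817] [ 2.16683415 18.55092809 13.40293313] [ 2.97183567 -0.33368463 -0.02927238]
```

View pics/w13c.png

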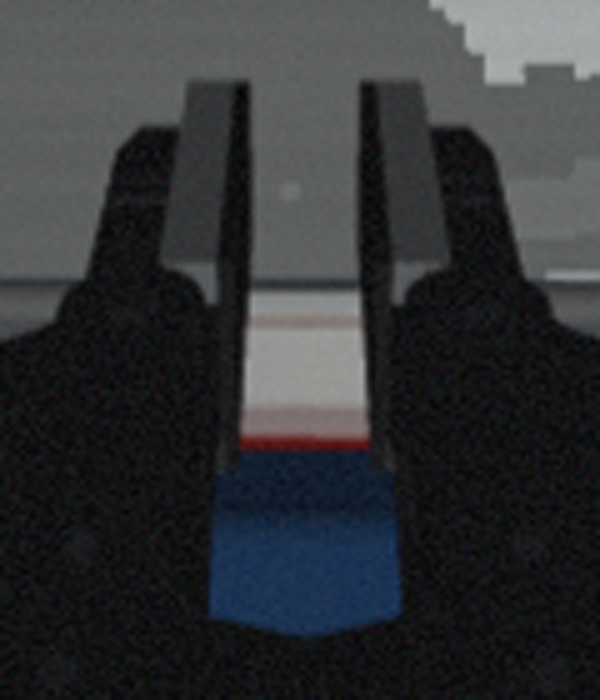

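View pics/s13.png

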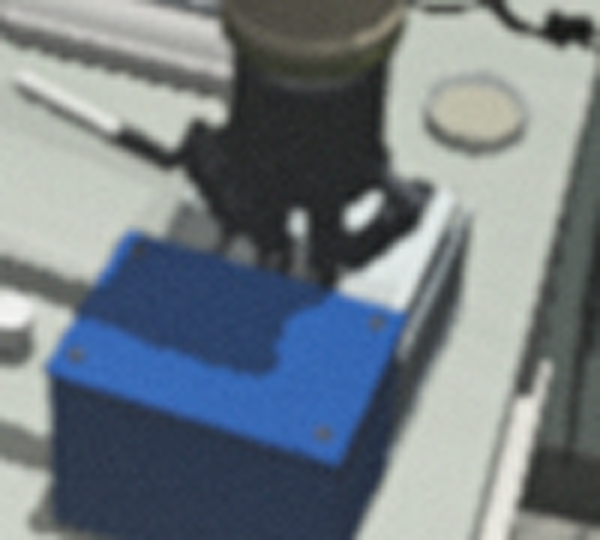

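Resistance rose to 18 N with the dish tilted: crop (300,360) shows its pale rim under the red lintel edge. I won't force it. I'll ease back slightly with the flap held level and see whether it drops.

```bash
python3 -m creep '{"translation":[[3,0,0],[3,0,0],[3,0,0],[0,0,0],[0,0,0]],"rotation":[[0,0,0],[0,0,0],[0,0,0],[0,0,0],[0,0,0]],"claw":[12,12,12,12,12]}'
python3 - <<'E'
from bench import *
from h import *
s=snapshot("wrist"); crop(s,260,230,380,370,5,"pics/w14c.png")
d=sense();print(tobox(d["tool_pos"]),d["ft_force"],d["wrist_torque"])
print([ (x,z,np.round(proj(s,toworld((x,9,z)))))for x,z in((-3,85),(0,85),(0,103),(0,122),(-8,85),(4,83))])
E
```

```text
time: 19.0
tool_pos: [534.9, -26.3, 85.2]
tcp_rot: [179.9, 0.1, 84.3]
ft_force: [-1.4, -6.5, 13.1]
finger_gap: 12.2
[-24.85152083   9.61628887  85.15250007] [-1.13577605 -5.64339133 14.02509184] [-1.02429184  0.20728912  0.03450925]
[(-3, 85, array([319., 292.])), (0, 85, array([319., 296.])), (0, 103, array([319., 317.])), (0, 122, array([318., 346.])), (-8, 85, array([319., 284.])), (4, 83, array([319., 299.]))]
```

View pics/w14c.png

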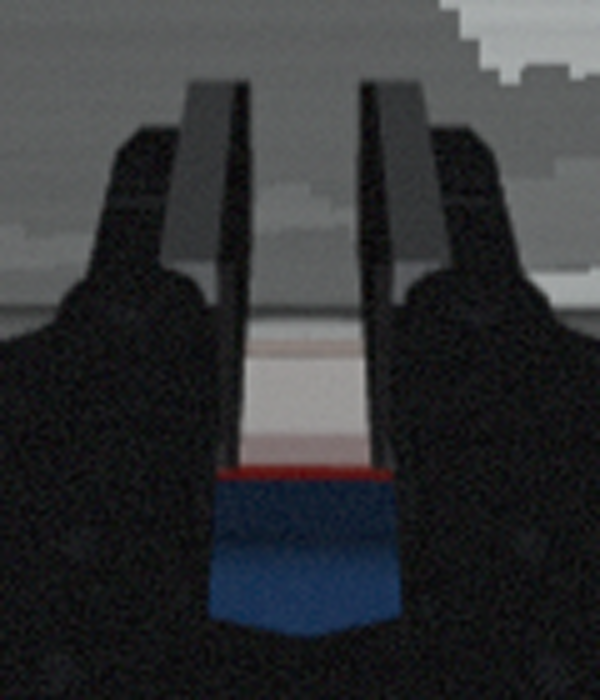

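Run:
```python
from bench import *
from h import *
s=snapshot("wrist"); crop(s,280,260,360,340,9,"pics/w15c.png")
d=sense();tb=tobox(d["tool_pos"]);print(tb)
for x in (tb[0]-11,tb[0],tb[0]+11,tb[0]+21,-3,0): print(round(x,1),[np.round(proj(s,toworld((x,9.6,z))),1) for z in (85,97,103,122)])
f=s["frame"]; 
for v in range(286,328): print(v,f[v,318:323].mean(0).round(),end="; ")
```

```text
[-24.870227     9.63817473  85.15634416]
-35.9 [array([319.7, 241.4]), array([319.7, 252.1]), array([319.7, 258. ]), array([319.7, 280.5])]
-24.9 [array([319.7, 259. ]), array([319.7, 270.7]), array([319.7, 277.2]), array([319.7, 301.8])]
-13.9 [array([319.7, 275.8]), array([319.7, 288.5]), array([319.7, 295.5]), array([319.7, 321.9])]
-3.9 [array([319.7, 290.4]), array([319.7, 303.9]), array([319.7, 311.4]), array([319.7, 339.3])]
-3 [array([319.7, 291.7]), array([319.7, 305.2]), array([319.7, 312.7]), array([319.7, 340.8])]
0 [array([319.7, 296. ]), array([319.7, 309.7]), array([319.7, 317.4]), array([319.7, 345.8])]
286 [93. 96. 96.]; 287 [94. 96. 96.]; 288 [93. 96. 95.]; 289 [93. 95. 95.]; 290 [86. 88. 88.]; 291 [65. 65. 65.]; 292 [56. 57. 57.]; 293 [82. 84. 84.]; 294 [117. 119. 118.]; 295 [135. 137. 137.]; 296 [140. 142. 142.]; 297 [140. 139. 137.]; 298 [135. 126. 123.]; 299 [136. 126. 121.]; 300 [128. 120. 117.]; 301 [129. 126. 124.]; 302 [153. 152. 150.]; 303 [154. 151. 150.]; 304 [153. 150. 149.]; 305 [153. 150. 149.]; 306 [152. 151. 150.]; 307 [153. 151. 149.]; 308 [153. 151. 150.]; 309 [152. 150. 149.]; 310 [153. 152. 150.]; 311 [151. 149. 148.]; 312 [152. 150. 149.]; 313 [153. 152. 150.]; 314 [152. 150. 149.]; 315 [151. 148. 147.]; 316 [143. 136. 137.]; 317 [131. 119. 119.]; 318 [125. 112. 111.]; 319 [126. 112. 112.]; 320 [126. 113. 112.]; 321 [126. 113. 113.]; 322 [118.  96.  96.]; 323 [96. 44. 43.]; 324 [91. 21. 17.]; 325 [74. 20. 28.]; 326 [33. 28. 42.]; 327 [14. 29. 45.];
```

View pics/w15c.png

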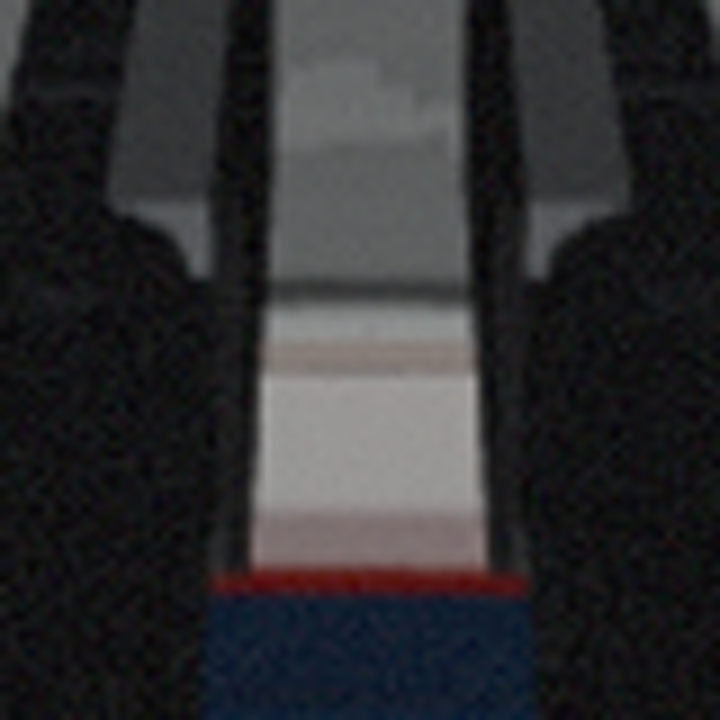

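```bash
python3 -m creep '{"translation":[[5,0,0],[6,0,0],[8,0,0],[8,0,0],[5,0,0],[0,0,0]],"rotation":[[0,0,0],[0,0,0],[0,0,0],[0,0,0],[0,0,0],[0,0,0]],"claw":[12,12,12,12,12,12]}'
python3 - <<'E'
from bench import *
from h import *
s=snapshot("wrist"); crop(s,280,240,380,360,6,"pics/w16c.png");cv2.imwrite(f"pics/w16.png",s["frame"][:,:,::-1])
d=sense();print(tobox(d["tool_pos"]),d["ft_force"],d["wrist_torque"])
print([ (x,z,np.round(proj(s,toworld((x,9,z)))))for x,z in((-3,85),(0,85),(0,103),(0,122),(-8,85),(4,83))])
E
```

```text
time: 19.7
tool_pos: [538.1, 5.9, 85.1]
tcp_rot: [179.8, 0.1, 84.3]
ft_force: [0.3, -6.1, 13.9]
finger_gap: 11.8
[-57.19143687   9.68175779  85.17059431] [-0.19771026 -4.70832245 13.23010167] [-0.85218969  0.11735962  0.0139226 ]
[(-3, 85, array([319., 335.])), (0, 85, array([319., 339.])), (0, 103, array([319., 364.])), (0, 122, array([318., 396.])), (-8, 85, array([319., 329.])), (4, 83, array([319., 342.]))]
```

View pics/w16.png

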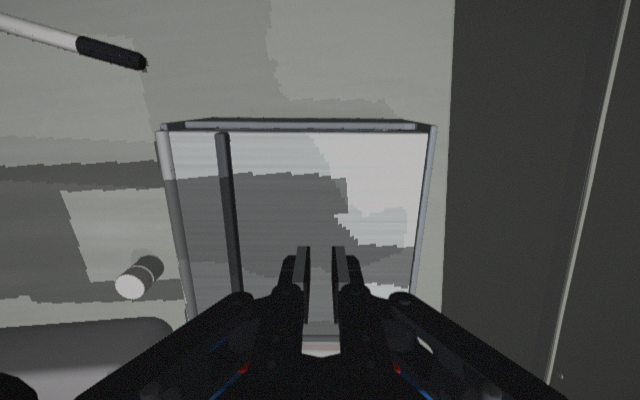

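View pics/w16c.png

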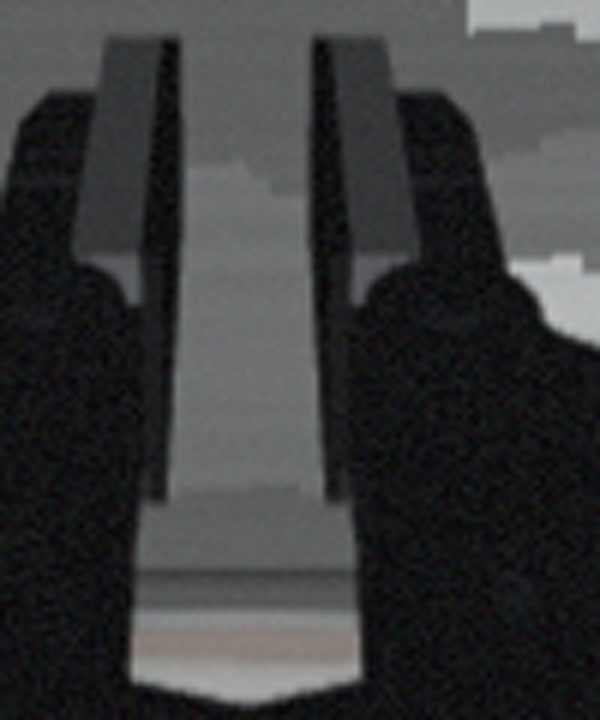

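Run:
```python
from bench import *
from h import *
s=snapshot("wrist"); import copy
o=copy.deepcopy(s);o["extrinsics"]=np.array(s["extrinsics"]);o["extrinsics"][:2,3]+=RB@np.array([-24.87+57.19,0])
f=s["frame"]
for v in range(330,356): print(v,f[v,316:323].mean(0).round(),end="; ")
print()
for n,v1,v2 in (("flapedge",291.5,335.5),("pinkstart",297.5,344.2),("pinkend",301.5,350.7)):
    for dv in(-1,0,1):
        p,e=tri(ray(o,319.7,v1),ray(s,319.7,v2+dv));print(n,dv,tobox(p).round(1),e.round(2))
```

```text
330 [93. 96. 96.]; 331 [96. 97. 97.]; 332 [95. 97. 97.]; 333 [94. 97. 96.]; 334 [84. 86. 86.]; 335 [63. 65. 64.]; 336 [70. 71. 72.]; 337 [78. 80. 80.]; 338 [84. 86. 86.]; 339 [87. 89. 90.]; 340 [83. 85. 85.]; 341 [103. 104. 105.]; 342 [129. 132. 133.]; 343 [136. 136. 136.]; 344 [136. 131. 130.]; 345 [134. 126. 123.]; 346 [137. 127. 123.]; 347 [137. 127. 123.]; 348 [138. 128. 124.]; 349 [136. 130. 127.]; 350 [144. 141. 140.]; 351 [154. 152. 152.]; 352 [158. 157. 156.]; 353 [162. 163. 163.]; 354 [162. 164. 163.]; 355 [160. 162. 162.]; 
flapedge -1 [-1.5  9.7 82.7] 0.02
flapedge 0 [-4.1  9.7 86.2] 0.02
flapedge 1 [-6.5  9.7 89.6] 0.02
pinkstart -1 [-5.9  9.7 94.1] 0.02
pinkstart 0 [-8.2  9.7 97.1] 0.02
pinkstart 1 [-10.4   9.7 100.1] 0.02
pinkend -1 [-10.1   9.7 102.9] 0.02
pinkend 0 [-12.2   9.7 105.6] 0.02
pinkend 1 [-14.2   9.7 108.2] 0.02
```

The dish is wedged nose-down. Two wrist views put its rear corner near x -8, z 97, between sill and lintel, so a level push only jams it. I'll come in about 4 mm higher (under 3° of flap), touch the rear rim, then push forward and down so friction draws the rear down.

```bash
python3 -m creep '{"translation":[[-10,0,-1],[-10,0,-1.5],[-8,0,-1],[-4,0,-1],[0,0,0]],"rotation":[[0,0,0],[0,0,0],[0,0,0],[0,0,0],[0,0,0]],"claw":[12,12,12,12,12]}'
python3 -m creep '{"translation":[[-3,0,0],[-2,0,0],[0,0,0]],"rotation":[[0,0,0],[0,0,0],[0,0,0]],"claw":[12,12,12]}'
```

```text
time: 20.3
tool_pos: [533.6, -24.8, 88.1]
tcp_rot: [-180.0, -0.0, 84.3]
ft_force: [0.3, 0.6, 6.7]
finger_gap: 11.9
time: 20.6
tool_pos: [533.1, -29.0, 87.9]
tcp_rot: [-180.0, -0.1, 84.3]
ft_force: [0.5, 4.0, 5.3]
finger_gap: 11.9
```

```bash
python3 -m creep '{"translation":[[-2,0,0],[-1,0,1],[-1,0,1.5],[-1,0,1.5],[0,0,0.5],[0,0,0]],"rotation":[[0,0,0],[0,0,0],[0,0,0],[0,0,0],[0,0,0],[0,0,0]],"claw":[12,12,12,12,12,12]}'
python3 - <<'E'
from bench import *
from h import *
s=snapshot("wrist"); crop(s,260,230,380,370,5,"pics/w17c.png")
d=sense();print(tobox(d["tool_pos"]),d["ft_force"],d["wrist_torque"])
E
```

```text
time: 21.2
tool_pos: [532.9, -32.0, 85.0]
tcp_rot: [-180.0, -0.3, 84.3]
ft_force: [-5.2, 12.4, 20.2]
finger_gap: 11.9
[-18.84507303   8.25845803  85.00405678] [-6.04084202 13.96743106 20.18178566] [ 2.32096577  1.03161834 -0.04794692]
```

View pics/w17c.png

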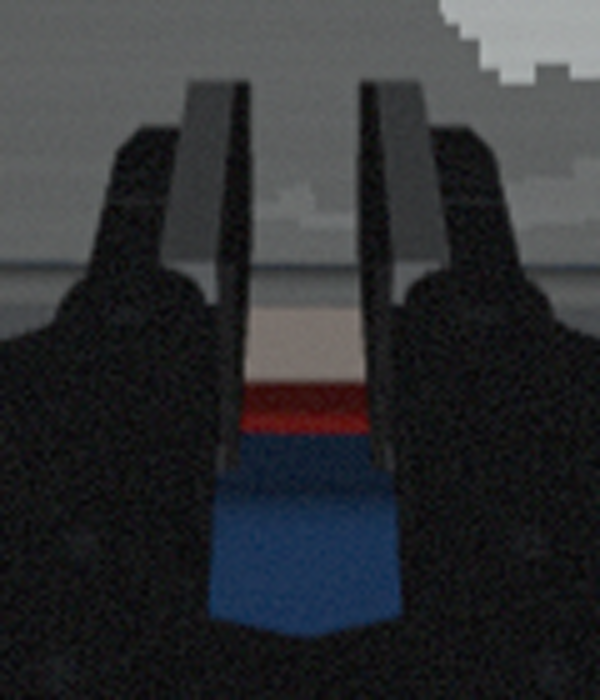

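That worked: the red strip is now fully visible at (300,410) and the dish has moved behind it. I'll ease off and check whether it has dropped.

```bash
python3 -m creep '{"translation":[[3,0,-0.4],[4,0,0],[5,0,0],[0,0,0]],"rotation":[[0,0,0],[0,0,0],[0,0,0],[0,0,0]],"claw":[12,12,12,12]}'
python3 - <<'E'
from bench import *
from h import *
s=snapshot("wrist"); crop(s,260,230,380,370,5,"pics/w18c.png")
d=sense();print(tobox(d["tool_pos"]),d["ft_force"],d["wrist_torque"])
print([ (x,z,np.round(proj(s,toworld((x,9,z)))))for x,z in((-3,85),(0,83),(0,103),(4.5,83),(-8,97))])
E
```

```text
time: 21.65
tool_pos: [534.7, -24.0, 85.2]
tcp_rot: [179.9, 0.1, 84.3]
ft_force: [-2.2, -5.3, 13.3]
finger_gap: 12.1
[-27.01998483   9.17621587  85.18888564] [-1.06679951 -5.11565558 14.30879972] [-0.89756197  0.29898914  0.04206833]
[(-3, 85, array([319., 295.])), (0, 83, array([319., 297.])), (0, 103, array([319., 321.])), (4.5, 83, array([319., 303.])), (-8, 97, array([319., 301.]))]
```

View pics/w18c.png

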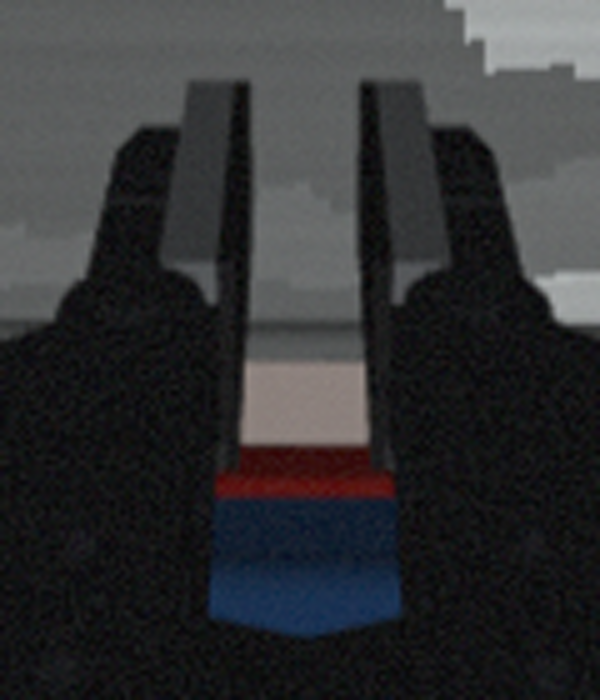

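```bash
python3 -m creep '{"translation":[[6,0,0],[8,0,0],[8,0,0],[6,0,0],[0,0,0]],"rotation":[[0,0,0],[0,0,0],[0,0,0],[0,0,0],[0,0,0]],"claw":[12,12,12,12,12]}'
python3 - <<'E'
from bench import *
from h import *
s=snapshot("wrist"); crop(s,260,240,380,360,5,"pics/w19c.png")
d=sense();print(tobox(d["tool_pos"]),d["ft_force"])
print([ (x,z,np.round(proj(s,toworld((x,9,z)))))for x,z in((-3,85),(0,83),(0,103),(4.5,83),(40,20))])
f=s["frame"]
for v in range(326,358): print(v,f[v,312:326].mean(0).round(),end="; ")
E
```

```text
time: 22.2
tool_pos: [537.7, 4.2, 85.2]
tcp_rot: [179.9, 0.1, 84.3]
ft_force: [0.2, -3.9, 11.9]
finger_gap: 12.3
[-55.41639375   9.37909795  85.21812598] [-0.60761023 -3.7884658  11.99593957]
[(-3, 85, array([319., 333.])), (0, 83, array([319., 334.])), (0, 103, array([319., 361.])), (4.5, 83, array([319., 340.])), (40, 20, array([319., 316.]))]
326 [ 99. 102. 101.]; 327 [95. 97. 97.]; 328 [94. 96. 96.]; 329 [95. 97. 96.]; 330 [94. 96. 96.]; 331 [93. 95. 95.]; 332 [82. 84. 84.]; 333 [63. 65. 65.]; 334 [71. 73. 73.]; 335 [78. 81. 80.]; 336 [85. 87. 86.]; 337 [86. 88. 88.]; 338 [89. 89. 89.]; 339 [116. 109. 107.]; 340 [140. 129. 125.]; 341 [140. 130. 126.]; 342 [141. 129. 125.]; 343 [141. 130. 126.]; 344 [140. 129. 125.]; 345 [136. 125. 122.]; 346 [125. 120. 118.]; 347 [126. 127. 128.]; 348 [130. 132. 133.]; 349 [103. 105. 106.]; 350 [74. 76. 78.]; 351 [58. 61. 66.]; 352 [24. 33. 48.]; 353 [16. 27. 45.]; 354 [17. 29. 46.]; 355 [18. 28. 44.]; 356 [17. 24. 35.]; 357 [17. 20. 23.];
```

View pics/w19c.png

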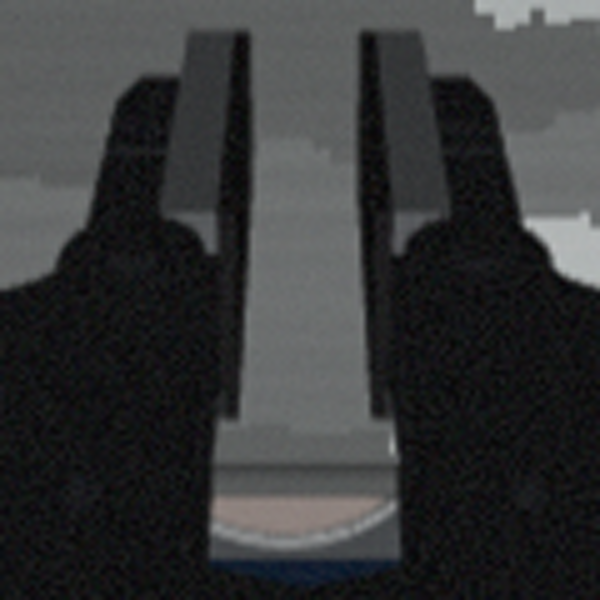

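Now the far rim of the dish shows as an arc at crop (300,540), with bin floor beyond it, so it's lying in the bin. I'll let the flap up gently and withdraw.

```bash
python3 - <<'E'
from bench import *
from h import *
s=snapshot("wrist"); print([tobox(onz(s,317,347.5,z)).round() for z in (5,19,83)])
E
python3 -m creep '{"translation":[[0,0,-4],[0,0,-6],[0,0,-8],[0,0,-8],[0,0,-10],[0,0,-20],[0,0,-30],[0,0,-30],[0,0,-30],[0,0,0]],"rotation":[[0,0,0],[0,0,0],[0,0,0],[0,0,0],[0,0,0],[0,0,0],[0,0,0],[0,0,0],[0,0,0],[0,0,0]],"claw":[12,12,12,12,12,12,12,12,12,12]}'
python3 -m creep '{"translation":[[40,0,0],[40,0,0],[20,0,0],[0,0,0],[0,0,0]],"rotation":[[0,0,0],[0,0,0],[0,0,0],[0,0,0],[0,0,0]],"claw":[12,12,12,12,12]}'
python3 - <<'E'
from bench import *
from h import *
s=snapshot("wrist"); cv2.imwrite("pics/w20.png",s["frame"][:,:,::-1])
t=snapshot("top"); crop(t,180,110,460,280,2.8,"pics/t20.png")
s=snapshot("scene"); crop(s,270,120,420,300,3,"pics/s20.png")
d=sense();print(d["tool_pos"],d["ft_force"])
E
```

```text
[array([91.,  7.,  5.]), array([76.,  7., 19.]), array([11.,  8., 83.])]
time: 23.3
tool_pos: [539.0, 5.0, 235.2]
tcp_rot: [179.6, -0.0, 84.3]
ft_force: [1.0, -0.6, 0.3]
finger_gap: 12.1
time: 23.8
tool_pos: [546.2, 104.6, 229.0]
tcp_rot: [-179.9, 0.0, 84.3]
ft_force: [0.1, -0.6, -0.9]
finger_gap: 12.2
[546.55866407 103.42644073 229.42147795] [-0.72987169 -0.46102901 -0.40071203]
```

View pics/w20.png

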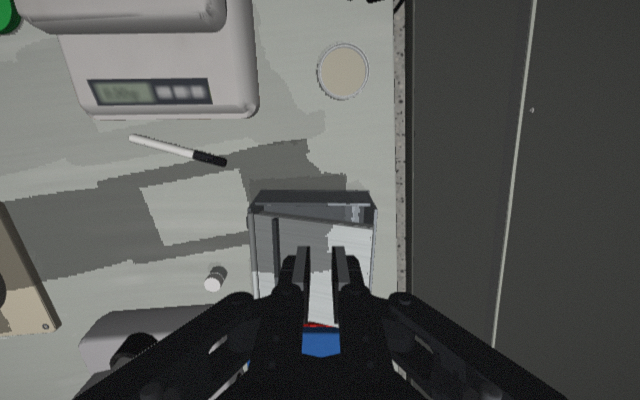

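View pics/t20.png

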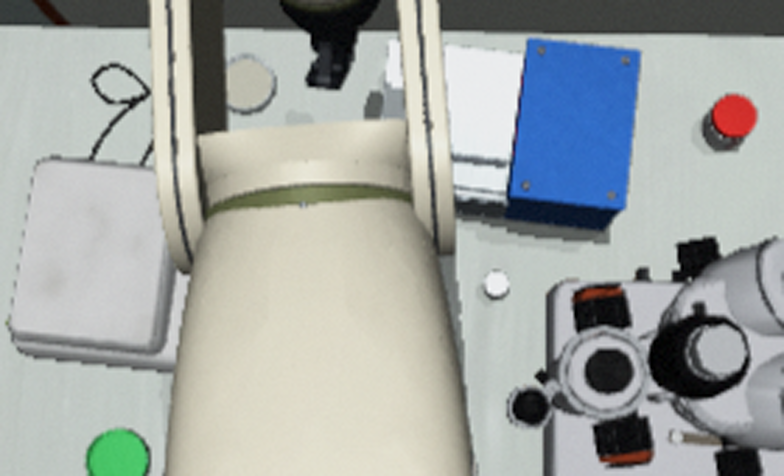

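View pics/s20.png

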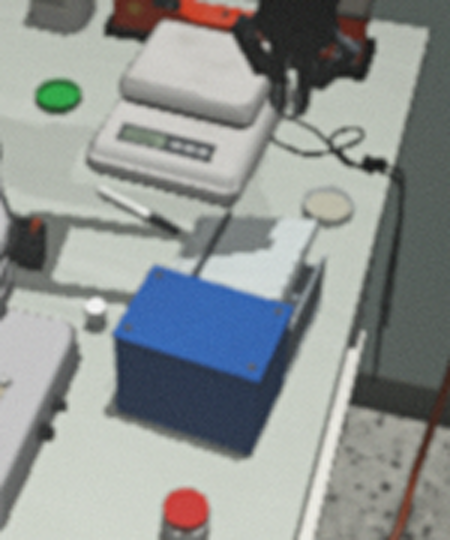

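The flap is back up as in the first picture, with the slot shut. Cream dish, jar, vial and marker look unmoved, and the gripper is clear.

```bash
python3 -c "
from bench import *
print(hand_in())"
```

```text
the job is handed in; nothing more can be done
None
```

The pink dish is in the hidden bin and the flap has sprung back up, shutting the slot. I handed the job in at about 24 s of the 56 s allowed.

**What I did:** I gripped the pink dish across its rim and laid it on the sloped flap at x -62. I then pressed the flap level with nearly closed fingers, at about 14 N, and pushed the dish into the slot.

**What went wrong:** The dish tipped nose-down and wedged under the lintel, and the sideways force rose to about 18 N. I stopped and eased back. The flap was then let up by less than 3° for about half a second while I pushed the dish forward and down. That freed it, with a peak reading of about 20 N downward once the flap was level again. So the flap was not fully level for that part of the push.

**Last checks:**
- **Dish:** With the flap still held level, the wrist view showed the dish's far rim below the sill with bin floor beyond it, matching a dish lying on the floor.
- **Flap:** After I let go, the scene view showed the flap standing as it did at the start.
- **Other things:** The cream dish, jar, vial and marker looked unmoved by eye; I didn't re-measure them.
- **Robot:** The gripper hung clear with no contact force.

No check failed at the end.

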